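# Seat the tube carrier on the mixer's turntable

### The job

The tube carrier of the bench mixer was put on carelessly: its centre hole is over the spindle, but it rides on top of the four drive pins hidden beneath it. Without lifting it off the spindle, turn it until it drops over the pins, then press it down fully home so that it lies flat and flush on the turntable, and let go. Leave the other things on the bench where they stand.

Things in the scene. Friction and masses are not known exactly. Their poses are not given: they have to be found in the camera images.
- mixer: Bench mixer fixed to the table: white housing 250 x 250 mm, 54 mm high. Origin at the centre of its underside, z up, x away from its control panel. On it a plain dark round turntable, 224 mm across, top face 70 mm above the table, held still by its brake. The turntable may have stopped at any angle to the housing, so the mixer's pose does not tell where the pins are.
- seat (a point): Point on the turntable's top face on the spindle's axis, 70 mm above the table; axes as the mixer's. From this face rise four drive pins, 10 mm diameter, 14 mm tall, tips slightly rounded, 90 degrees apart at 55 mm radius, hidden under the carrier at an unknown bearing. The carrier's origin comes to this point when it is home.
- spindle_tip (a point): Top of the steel centre spindle, 24 mm diameter, 35 mm tall above the turntable's face, upper 5 mm tapered. In its foot are two sprung balls: the carrier, once over the pins, rests on them 7 to 10 mm above home, level or rocked by up to 6 degrees; a push down of some 6 to 15 N, on both sides of the spindle at once or in turn, snaps it home; the spindle then stands 25 mm above the plate.
- carrier: Loose aluminium plate 160 x 160 x 10 mm, about 0.45 kg. Origin at the centre of its underside, z up, x and y along its sides. Centre hole 26 mm, and four through holes 13 mm at 55 mm from the centre on its +x, +y, -x, -y axes. Starts level on the pin tips, origin 14 mm above home, turned 0.3 to 1.27 rad anticlockwise (seen from above) from where the holes meet the pins.
- cup (a point): Rim centre, 46 mm above the plate's underside, of one of the four white upright tube cups fixed at the carrier's corners (x, y = +-58 mm; this one at +x, +y): 32 mm outside diameter, 36 mm high, open, good to push against. The holes repeat every quarter turn, so turning either way works. Where holes meet pins the carrier drops 4 to 7 mm and is then locked against turning.
- slide_box: Bystander: red slide box 80 x 55 x 30 mm, beside the mixer on its +y side. Origin at the centre of its underside.
- reagent: Bystander: amber bottle, 64 mm diameter, 150 mm tall, beyond the mixer. Origin at the centre of its underside.
- beaker: Bystander: beaker, 70 mm diameter, 90 mm tall, beside the mixer on its -y side. Origin at the centre of its underside.
- jar: Bystander: clear jar, 60 mm diameter, 75 mm tall, beyond the mixer. Origin at the centre of its underside.
- tub: Bystander: open clear tub 130 x 180 x 70 mm on the left of the bench. Origin at the centre of its underside.
- tip_box: Bystander: pipette tip box 120 x 85 x 60 mm with blue tips, on the right. Origin at the centre of its underside.
- counter_clicker: Bystander: grey cell counter with black keys 140 x 90 x 30 mm, on the right near the robot. Origin at the centre of its underside.

How it is judged:
By the outcome, as a careful person would: the job done as asked, in the order asked, and still so for the second after the job is handed in, with the robot touching nothing.
It also fails if it takes over 45 s, if anything falls off the work surface, if the arm or the gripper's body presses on something with over 40 N, if the wrist force passes 120 N, or if a joint passes its speed limit or range.

### The arm

A 7-joint arm with a two-finger parallel gripper is mounted at the origin on the work surface. World frame = base frame: x ahead of the robot, y to its left, z up, the work surface at z = 0. Lengths are in m, angles in rad, forces in N, time in s.
With the tool pointing down it reaches from about 0.425 to 0.925 m from the base axis. Payload 6.8 kg.
Tool frame: the origin (TCP) lies between the finger pads; the fingertips stand r.tips_ahead ahead of it and the grasp point (between the pads) lies 5 mm behind it (r.tips_ahead is the distance from the TCP to the fingertips, in m); z points along the fingers, y is the line along which they close (so a half turn about z gives the same grasp; the last joint's range is limited). The gripper opens to 85 mm and grips with 20 to 120 N. Pads are 22 mm wide; open, the fingers measure 114 mm over their backs; the gripper's body (76 mm by 85 mm) begins 54 mm behind the grasp point. The pads swing forward as they close: fully open they stand 13 mm farther back than shut.
Start: joints at [-1.267, 0.477, 0.022, 1.555, -0.011, 1.109, -0.083], TCP at [0.27, 0.619, 0.224] pointing down, gripper open.
Joint ranges: [-2.96, 2.96], [-0.34, 2.1], [-1.41, 1.46], [0.24, 2.44], [-1.37, 4.51], [0.17, 1.92], [-2.96, 2.96]. Speed limits (rad/s): [2.39, 2.39, 3.14, 3.14, 3.14, 3.14, 3.14].

### API

Orientations are given as a rotation vector (axis times angle).
In Python, from bench import r gives the robot as it stands.
- The arm moves only by the tool move_arm, never from a script. Its argument "rows" is one flat list of numbers, 4 for each row, row after row: the shift along the tool's x, y, z in cm, then the turn about the tool's z in degrees. In form: [tx, ty, tz, twist, tx, ty, tz, twist, ...]. A call has 1 to 10 rows; each row is the pose to reach, as a shift and turn from the pose commanded when the call began, along the tool's axes at that moment; what a row does not reach only later rows make up. A row lasts 1/8 s, in which the tool goes at most 62.5 mm and 10.7 degrees, less where a joint would pass 70% of its speed; a pose out of reach is approached as far as the arm can. A call with a gripper value outside its range is refused whole. "fingers" is the opening, from 0 (shut) to 1 (fully open), set as the call begins (left out, the last holds). The fingers move at their own pace and stop on an object; "newtons" is the grip in N (left out, the last holds). Time passes only in rows, so rows that repeat a pose let the fingers close. It gives the time, the measured TCP pose, the force, the opening and the grip force at its end, in the units of the state.
- r.get_obs(): the state, without advancing time (a new reading comes with each control period).
- r.grab_frame(name): name is "scene" or "top"; returns the picture (420x560x3 uint8, blue, green, red); there is no depth.
- r.camera_params(name): a dict with "fx", "fy", "cx", "cy" (pixels), "world_from_camera" (4x4, takes a point from camera to world coordinates). Camera axes: x right, y down, z forward; pixel columns grow to the right and rows downward; lengths in m; the calibration is good to about 2 mm. A picture is of the moment at which its call begins. camera_params takes no time and is no camera call.
- r.hand_in(): hands the job in; it is judged then, once.
The state is a dict: "clock": time; "joints": joint angles; "qvel": joint speeds; "tau": joint torques, N m; "tcp_pos": TCP position; "orientation": TCP orientation; "contact_force": force on the tool from outside, world axes, zero at the start; "moment": the same for the moment, N m; "grip_width": finger opening in m; "gripper_force": force on a finger pad.
Only numpy, scipy, OpenCV 4.12 (cv2) and the standard library are available. Lean on these libraries where they do the work, as an engineer would, in place of code of your own. Each camera call takes 0.05 s, during which the arm holds its last target. There are 200 camera calls.

## Working session

There is one attempt and no reset: what is moved stays moved. The work goes in short steps, Python scripts to look and compute and a tool call to move; the robot and the scene stay as the last step left them, time stands still between calls to the robot, and variables do not carry over. Pictures are saved under pics/ and viewed, at most 10 in all, crops included, and the job is handed in when it is done.

Besides the shell and the picture viewer there is one more tool, called as name(argument=value, ...) on one line, values as JSON. move_arm: Moves the arm, as the interface text tells. Its arguments: {"type":"object","properties":{"rows":{"type":"array"},"fingers":{"type":"number"},"newtons":{"type":"number"}},"required":["rows"]}

```bash
mkdir -p pics; ls
python3 - <<'E'
from bench import r
import cv2
for n in("scene","top"):
    im=r.grab_frame(n); cv2.imwrite(f"pics/{n}0.png",im)
    p=r.camera_params(n); print(n,p)
print(r.get_obs(),r.tips_ahead)
E
```

```text
pics
scene {'fx': 526.7381593587561, 'fy': 526.7381593587561, 'cx': 275.37516209446517, 'cy': 211.6176389556762, 'world_from_camera': array([[ 0.86742941,  0.31632716, -0.38406164,  1.17883361],
       [ 0.49751804, -0.56148237,  0.6612211 , -1.09701195],
       [-0.00648165, -0.76464023, -0.64442479,  1.1965133 ],
       [ 0.        ,  0.        ,  0.        ,  1.        ]])}
top {'fx': 461.96871885030873, 'fy': 461.96871885030873, 'cx': 273.27805645114285, 'cy': 209.17792864809073, 'world_from_camera': array([[ 2.83648180e-02, -9.95101220e-01,  9.47048031e-02,
         3.97896734e-01],
       [-9.99597232e-01, -2.81518665e-02,  3.58415681e-03,
         1.52525214e-02],
       [-9.00481837e-04, -9.47683230e-02, -9.95498947e-01,
         1.42556480e+00],
       [ 0.00000000e+00,  0.00000000e+00,  0.00000000e+00,
         1.00000000e+00]])}
{'clock': 0.1, 'joints': array([-1.26709116,  0.47774408,  0.02233384,  1.55636193, -0.01151949,
        1.10927407, -0.08310522]), 'qvel': array([-0.00036149, -0.00113297,  0.00140341, -0.00160615,  0.00061534,
        0.00012603,  0.00151648]), 'tau': array([ 4.25427381e-03, -5.97761393e+01,  1.61349278e+00, -2.81954706e+01,
        1.27645856e-02,  4.97143992e-03, -1.17365138e-05]), 'tcp_pos': array([0.26996036, 0.61806893, 0.22300095]), 'orientation': array([-6.42230277e-01, -3.07500008e+00,  2.57927301e-03]), 'contact_force': array([ 0.10638567, -0.2347316 , -0.00105546]), 'moment': array([-0.07336973,  0.01753324,  0.00041651]), 'gripper_force': 0.0, 'grip_width': 0.08560786050801357} 0.014
```

View pics/top0.png

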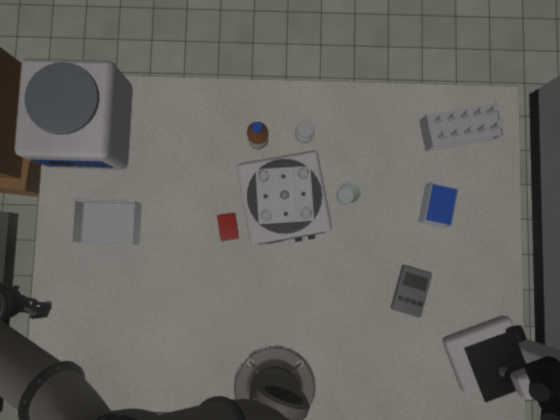

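View pics/scene0.png

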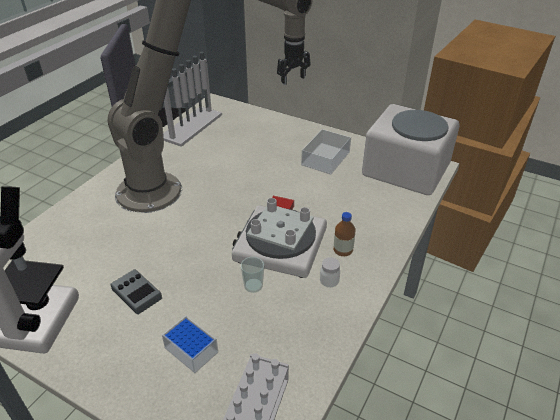

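```bash
cat > h.py <<'E'
import numpy as np,cv2
from bench import r
def ray(n,uv,z):
    p=r.camera_params(n);T=p["world_from_camera"]
    d=T[:3,:3]@np.array([(uv[0]-p["cx"])/p["fx"],(uv[1]-p["cy"])/p["fy"],1]);o=T[:3,3]
    return o+d*(z-o[2])/d[2]
def pix(n,X):
    p=r.camera_params(n);T=p["world_from_camera"];c=T[:3,:3].T@(np.array(X)-T[:3,3])
    return np.array([p["fx"]*c[0]/c[2]+p["cx"],p["fy"]*c[1]/c[2]+p["cy"]])
def yaw(o):
    return cv2.Rodrigues(np.array(o,float))[0]
E
python3 - <<'E'
from h import *
a=cv2.imread("pics/top0.png")[145:250,230:335]
b=cv2.imread("pics/scene0.png")[190:275,228:333]
f=lambda m,s:cv2.convertScaleAbs(cv2.resize(m,None,fx=s,fy=s,interpolation=cv2.INTER_CUBIC),alpha=1.2)
A=f(a,5);cv2.imwrite("pics/c0.png",A)
g=cv2.cvtColor(cv2.imread("pics/top0.png"),cv2.COLOR_BGR2GRAY)
m=((g<110)*255).astype(np.uint8)
n,l,s,c=cv2.connectedComponentsWithStats(m[150:245,235:330])
for i in range(1,n): print(s[i],c[i]+[235,150])
E
```

```text
[   2    0   93   75 1265] [298.02924901 176.68458498]
[ 12  22  65  62 875] [270.608      213.09714286]
[46 24  5  5 22] [282.90909091 175.90909091]
[45 40 10 10 75] [284.06666667 194.50666667]
[66 41  5  6 22] [303.  193.5]
[28 44  5  5 22] [265.09090909 195.90909091]
[69 57  4  2  6] [305.83333333 207.5       ]
[68 59  1  1  1] [303. 209.]
[26 61  5  6 12] [262.16666667 212.58333333]
[48 61  5  5 20] [285.25 213.25]
[65 61  4  7  9] [301.11111111 213.88888889]
[ 0 63  5 27 78] [236.17948718 228.8974359 ]
[10 65  1  1  1] [245. 215.]
[32 64  5  7 12] [269.25       217.66666667]
[70 67  3  2  4] [306.25 217.5 ]
[27 68  1  1  1] [262. 218.]
[12 74  1  1  1] [247. 224.]
[13 79  1  5  5] [248. 231.]
[ 23  82  67  13 225] [294.03111111 238.37333333]
[14 85  1  1  1] [249. 235.]
[14 87  1  3  3] [249. 238.]
```

View pics/c0.png

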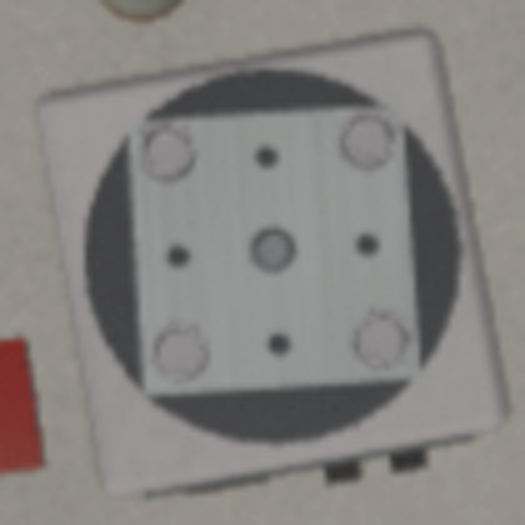

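Run:
```python
from h import *
g=[ray("top",p,.094) for p in([283.2,176.2],[303.3,193.8],[285.6,213.6],[265.4,196.2])]
g=np.array(g);print(g.round(4), g.mean(0).round(4))
d=g[0]-g[2];e=g[3]-g[1];print("yaw",np.degrees([np.arctan2(d[1],d[0]),np.arctan2(-e[0],e[1])]),np.linalg.norm(d),np.linalg.norm(e))
print("spindle tip",ray("top",(284.5,195),.105))
for n,uv,z in(("reagent",(258,130),.15),("jar",(305,129),.075),("beaker",(348,191),.09),("mixer c",(284,196),.054)): print(n,ray("top",uv,z).round(3))
o=r.get_obs();print(yaw(o["orientation"]).round(3))
# scene check of the spindle tip
print(pix("scene",[*g.mean(0)[:2],.105]))
cv2.imwrite("pics/s0c.png",cv2.resize(cv2.imread("pics/scene0.png")[185:285,225:335],None,fx=5,fy=5,interpolation=cv2.INTER_CUBIC))
```

```text
[[ 0.6219 -0.0061  0.094 ]
 [ 0.5719 -0.0658  0.094 ]
 [ 0.5127 -0.0159  0.094 ]
 [ 0.5618  0.044   0.094 ]] [ 0.5671 -0.011   0.094 ]
yaw [5.13958384 5.26882991] 0.1096266989745396 0.11029142249666643
spindle tip [ 0.56543811 -0.01113402  0.105     ]
reagent [0.742 0.069 0.15 ]
jar [ 0.769 -0.068  0.075]
beaker [ 0.584 -0.196  0.09 ]
mixer c [ 0.569 -0.011  0.054]
[[-0.916  0.4   -0.001]
 [ 0.4    0.916 -0.002]
 [-0.    -0.002 -1.   ]]
[280.69731851 221.57505245]
```

View pics/s0c.png

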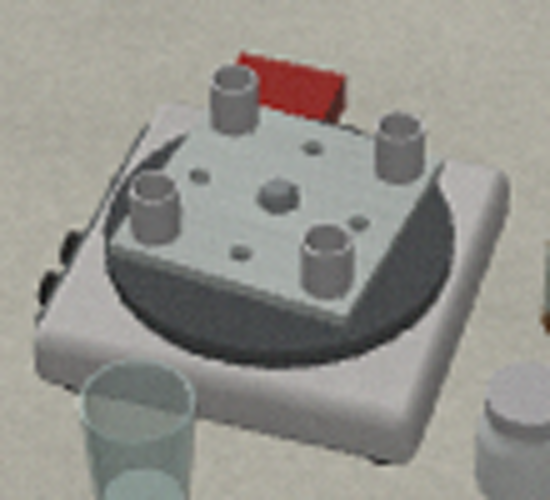

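move_arm(rows=[-2, -2, 0, -2, -6, -6, 0, -5, -10, -10.2, 0, -8, -14, -14.4, 0, -11, -18, -18.6, 0, -14, -22, -22.8, 0, -17, -26, -27, 0, -20, -30, -31, 0, -23, -34, -35, 0, -26, -38, -39, 0, -28.8], fingers=0, newtons=30)

```text
clock: 1.35
tcp_pos: [0.4625, 0.1073, 0.2239]
orientation: [-0.146, 3.138, 0.0]
contact_force: [1.0, -0.2, -0.3]
grip_width: 0.0001
gripper_force: 0.0
```

```bash
cat >> h.py <<'E'
C=np.array([.566,-.011])
def goto(x,y,z,yw):
    "shift (cm) and twist (deg) from the present pose; yw = world yaw of tool x, deg"
    o=r.get_obs();R=yaw(o["orientation"]);y0=np.degrees(np.arctan2(R[1,0],R[0,0]))
    s=R.T@(np.array([x,y,z])-o["tcp_pos"])*100
    return np.r_[s,-((yw-y0+180)%360-180)].round(2)
def polar(rad,deg): 
    a=np.radians(deg);return C+rad*np.array([np.cos(a),np.sin(a)])
E
python3 - <<'E'
from h import *
o=r.get_obs();print(o["clock"],o["tcp_pos"],o["contact_force"],o["grip_width"])
print(goto(*polar(.058,185.2),.16,185.2),goto(*polar(.058,185.2),.118,185.2))
E
```

```text
1.35 [0.46251651 0.10726646 0.22385979] [ 0.97161629 -0.21812051 -0.25400436] 0.00013790481483646412
[ -3.41 -12.72   6.38   0.11] [ -3.41 -12.72  10.58   0.11]
```

move_arm(rows=[-1, -4, 1, 0, -2, -8, 2, 0, -3, -11, 3, 0, -3.4, -12.7, 4.5, 0, -3.4, -12.7, 6.5, 0, -3.4, -12.7, 8.5, 0, -3.4, -12.7, 9.8, 0, -3.4, -12.7, 10.6, 0, -3.4, -12.7, 10.6, 0])

```text
clock: 2.48
tcp_pos: [0.5075, -0.0143, 0.1176]
orientation: [0.143, -3.138, 0.0]
contact_force: [0.4, -0.4, -0.4]
grip_width: 0.0
gripper_force: 0.0
```

Run:
```python
from h import *
o=r.get_obs();print(o["clock"],o["tcp_pos"],o["contact_force"])
for n,c in(("top",(145,250,230,335)),("scene",(185,285,225,335))):
    m=r.grab_frame(n)[c[0]:c[1],c[2]:c[3]]; m=cv2.resize(m,(400,400),interpolation=cv2.INTER_CUBIC)
    A=m if n=="top" else np.hstack([A,m])
cv2.imwrite("pics/c1.png",A)
R=yaw(o["orientation"]); print(R.round(3)[:,0])
for k in range(0,61,4):  # arc about C, clockwise k deg
    t=185.2-k; print(k,goto(*polar(.058,t),.118,t))
```

```text
2.475 [ 0.50748352 -0.01429706  0.11761999] [ 0.4290638  -0.37788428 -0.35579833]
[-0.996 -0.091  0.001]
0 [ 0.   -0.2   0.04  0.  ]
4 [-0.01  0.21  0.04  4.  ]
8 [-0.05  0.61  0.04  8.  ]
12 [-0.12  1.01  0.04 12.  ]
16 [-0.22  1.4   0.04 16.  ]
20 [-0.35  1.79  0.04 20.  ]
24 [-0.5   2.16  0.04 24.  ]
28 [-0.68  2.52  0.04 28.  ]
32 [-0.88  2.88  0.04 32.  ]
36 [-1.11  3.21  0.04 36.  ]
40 [-1.36  3.53  0.04 40.  ]
44 [-1.63e+00  3.83e+00  4.00e-02  4.40e+01]
48 [-1.92e+00  4.11e+00  4.00e-02  4.80e+01]
52 [-2.23e+00  4.37e+00  4.00e-02  5.20e+01]
56 [-2.55e+00  4.61e+00  4.00e-02  5.60e+01]
60 [-2.90e+00  4.82e+00  4.00e-02  6.00e+01]
```

View pics/c1.png

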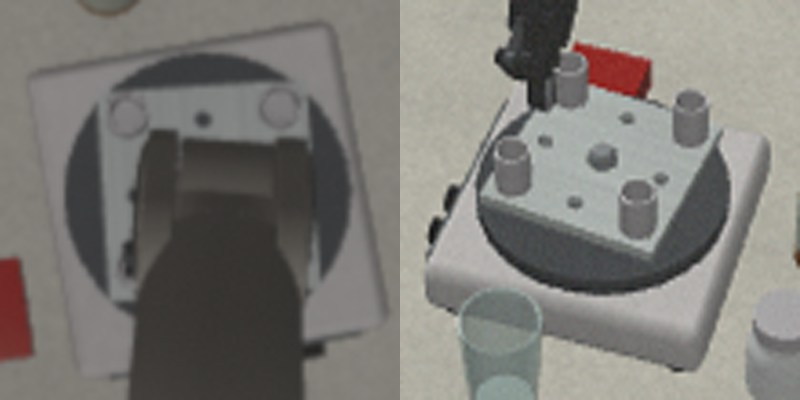

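move_arm(rows=[0, 0.4, 0, 4, -0.06, 0.8, 0, 8, -0.13, 1.2, 0, 12, -0.22, 1.55, 0, 16, -0.35, 1.9, 0, 20, -0.45, 2.1, 0, 22, -0.5, 2.25, 0, 24, -0.58, 2.4, 0, 26, -0.68, 2.6, 0, 28, -0.68, 2.6, 0, 28])

```text
clock: 3.82
tcp_pos: [0.5122, 0.0124, 0.1179]
orientation: [-0.621, -3.08, 0.0]
contact_force: [0.4, 0.5, -1.0]
grip_width: -0.0002
gripper_force: 0.0
```

move_arm(rows=[0, 0.2, 0, 2, 0, 0.4, 0, 4, -0.04, 0.6, 0, 6, -0.06, 0.8, 0, 8, -0.06, 0.8, 0, 8])

```text
clock: 4.45
tcp_pos: [0.5158, 0.0194, 0.1178]
orientation: [0.835, 3.029, -0.0]
contact_force: [-1.6, -2.6, 0.8]
grip_width: 0.0001
gripper_force: 1.0
```

```bash
cat > look.py <<'E'
from h import *
import sys
o=r.get_obs();R=yaw(o["orientation"]);p=o["tcp_pos"]
t=np.degrees(np.arctan2(p[1]-C[1],p[0]-C[0]))
print("t",o["clock"],p.round(4),"F",o["contact_force"].round(1),"tool bearing",(t%360).round(1),"r",np.hypot(*(p[:2]-C)).round(4),"yaw",(np.degrees(np.arctan2(R[1,0],R[0,0]))%360).round(1))
m=r.grab_frame("scene");cv2.imwrite(f"pics/{sys.argv[1]}_full.png",m)
cv2.imwrite(f"pics/{sys.argv[1]}.png",cv2.resize(m[185:285,225:335],None,fx=5,fy=5,interpolation=cv2.INTER_CUBIC))
E
python3 look.py l1
```

```text
t 4.45 [0.5158 0.0194 0.1178] F [-1.6 -2.6  0.8] tool bearing 148.8 r 0.0587 yaw 149.2
```

View pics/l1.png

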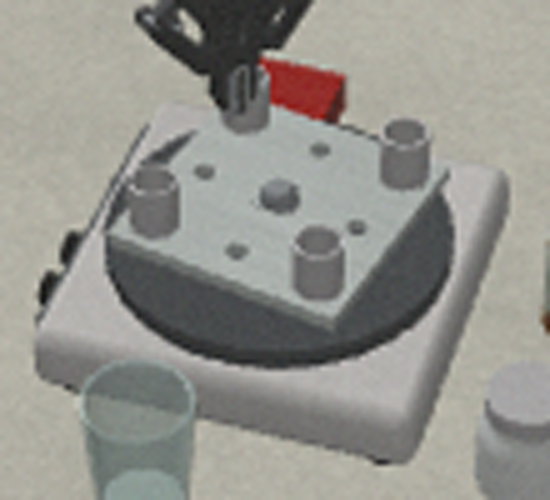

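move_arm(rows=[0, 0.2, 0, 2, 0, 0.4, 0, 4, -0.04, 0.6, 0, 6, -0.06, 0.8, 0, 8, -0.06, 0.8, 0, 8])

```text
clock: 5.12
tcp_pos: [0.5206, 0.0262, 0.1179]
orientation: [1.044, 2.963, 0.0]
contact_force: [-0.4, -2.0, 0.1]
grip_width: 0.0001
gripper_force: 0.9
```

move_arm(rows=[0, 0.1, 0, 1, 0, 0.2, 0, 2, 0, 0.3, 0, 3, 0, 0.4, 0, 4, 0, 0.4, 0, 4])

```text
clock: 5.75
tcp_pos: [0.523, 0.0291, 0.1179]
orientation: [1.146, 2.925, 0.0]
contact_force: [-0.9, -3.1, -0.3]
grip_width: 0.0
gripper_force: 1.2
```

move_arm(rows=[0, 0.1, 0, 1, 0, 0.2, 0, 2, 0, 0.3, 0, 3, 0, 0.4, 0, 4, -0.02, 0.5, 0, 5, -0.02, 0.5, 0, 5])

```text
clock: 6.5
tcp_pos: [0.5265, 0.0328, 0.1179]
orientation: [-1.273, -2.872, -0.0]
contact_force: [-1.3, -2.0, 0.1]
grip_width: 0.0
gripper_force: 1.2
```

move_arm(rows=[0, 0.1, 0, 1, 0, 0.2, 0, 2, 0, 0.3, 0, 3, 0, 0.4, 0, 4, -0.02, 0.5, 0, 5, -0.02, 0.5, 0, 5])

```text
clock: 7.25
tcp_pos: [0.5303, 0.036, 0.1179]
orientation: [-1.397, -2.814, -0.0]
contact_force: [-0.6, -2.3, -0.4]
grip_width: 0.0001
gripper_force: 1.1
```

move_arm(rows=[0, 0.1, 0, 1, 0, 0.2, 0, 2, 0, 0.3, 0, 3, 0, 0.4, 0, 4, -0.02, 0.5, 0, 5, -0.02, 0.5, 0, 5])

```text
clock: 8.0
tcp_pos: [0.5345, 0.0388, 0.1179]
orientation: [1.518, 2.75, 0.0]
contact_force: [-0.6, -1.7, 0.4]
grip_width: 0.0001
gripper_force: 1.1
```

move_arm(rows=[0, 0.1, 0, 1, 0, 0.2, 0, 2, 0, 0.3, 0, 3, 0, 0.4, 0, 4, -0.02, 0.5, 0, 5, -0.02, 0.5, 0, 5])

```text
clock: 8.75
tcp_pos: [0.5388, 0.0413, 0.1179]
orientation: [1.637, 2.681, 0.0]
contact_force: [-1.8, -0.7, 0.1]
grip_width: -0.0002
gripper_force: 1.1
```

move_arm(rows=[0, 0.1, 0, 1, 0, 0.2, 0, 2, 0, 0.3, 0, 3, 0, 0.4, 0, 4, -0.02, 0.5, 0, 5, -0.02, 0.5, 0, 5])

```text
clock: 9.5
tcp_pos: [0.5434, 0.0434, 0.1179]
orientation: [1.752, 2.607, 0.0]
contact_force: [-2.3, -0.4, 0.6]
grip_width: 0.0003
gripper_force: 1.1
```

move_arm(rows=[0, 0.1, 0, 1, 0, 0.2, 0, 2, 0, 0.3, 0, 3, 0, 0.4, 0, 4, -0.02, 0.5, 0, 5, -0.02, 0.5, 0, 5])

```text
clock: 10.25
tcp_pos: [0.548, 0.0451, 0.1179]
orientation: [1.864, 2.529, 0.0]
contact_force: [-2.1, -1.6, -0.4]
grip_width: 0.0002
gripper_force: 0.9
```

move_arm(rows=[0, 0.1, 0, 1, 0, 0.2, 0, 2, 0, 0.3, 0, 3, 0, 0.4, 0, 4, -0.02, 0.5, 0, 5, -0.02, 0.5, 0, 5])

```text
clock: 11.0
tcp_pos: [0.5529, 0.0463, 0.1179]
orientation: [1.973, 2.445, 0.0]
contact_force: [-1.8, -0.4, -0.3]
grip_width: -0.0001
gripper_force: 0.9
```

```bash
python3 look.py l2
```

```text
t 11.0 [0.5529 0.0463 0.1179] F [-1.8 -0.4 -0.3] tool bearing 102.8 r 0.0588 yaw 102.2
```

View pics/l2.png

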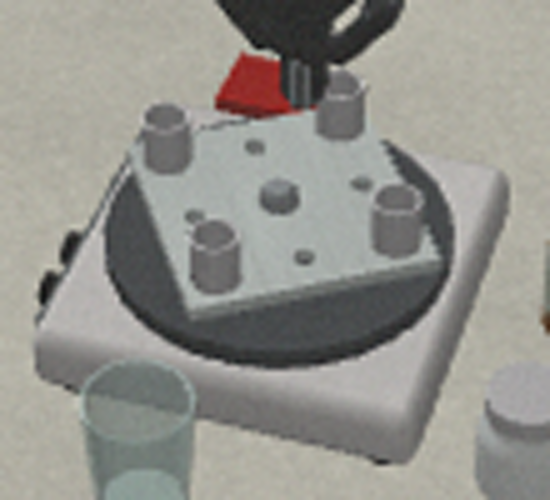

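move_arm(rows=[0, 0.1, 0, 1, 0, 0.2, 0, 2, 0, 0.3, 0, 3, 0, 0.4, 0, 4, -0.02, 0.5, 0, 5, -0.02, 0.5, 0, 5])

```text
clock: 11.8
tcp_pos: [0.5579, 0.0472, 0.1179]
orientation: [2.078, 2.356, 0.0]
contact_force: [-2.1, 0.2, -0.1]
grip_width: 0.0001
gripper_force: 0.9
```

move_arm(rows=[0, 0.1, 0, 1, 0, 0.2, 0, 2, 0, 0.3, 0, 3, 0, 0.4, 0, 4, -0.02, 0.5, 0, 5, -0.02, 0.5, 0, 5])

```text
clock: 12.55
tcp_pos: [0.5629, 0.0476, 0.1179]
orientation: [2.178, 2.263, 0.0]
contact_force: [-2.5, -1.0, -0.4]
grip_width: -0.0002
gripper_force: 0.8
```

move_arm(rows=[0, 0.1, 0, 1, 0, 0.2, 0, 2, 0, 0.3, 0, 3, 0, 0.4, 0, 4, -0.02, 0.5, 0, 5, -0.02, 0.5, 0, 5])

```text
clock: 13.3
tcp_pos: [0.5679, 0.0475, 0.1179]
orientation: [2.275, 2.166, 0.0]
contact_force: [-1.9, 0.5, -1.0]
grip_width: -0.0004
gripper_force: 0.7
```

move_arm(rows=[0, 0.1, 0, 1, 0, 0.2, 0, 2, 0, 0.3, 0, 3, 0, 0.4, 0, 4, -0.02, 0.5, 0, 5, -0.02, 0.5, 0, 5])

```text
clock: 14.05
tcp_pos: [0.5727, 0.047, 0.1178]
orientation: [2.368, 2.065, -0.0]
contact_force: [-2.3, -0.1, -1.0]
grip_width: 0.0002
gripper_force: 1.0
```

move_arm(rows=[0, 0.1, 0, 1, 0, 0.2, 0, 2, 0, 0.3, 0, 3, 0, 0.4, 0, 4, -0.02, 0.5, 0, 5, -0.02, 0.5, 0, 5])

```text
clock: 14.8
tcp_pos: [0.5777, 0.0462, 0.1179]
orientation: [2.455, 1.96, -0.0]
contact_force: [-0.8, -0.0, 0.1]
grip_width: 0.0002
gripper_force: 0.0
```

```bash
python3 look.py l3
```

```text
t 14.8 [0.5777 0.0462 0.1179] F [-0.8 -0.   0.1] tool bearing 78.4 r 0.0584 yaw 77.2
```

View pics/l3.png

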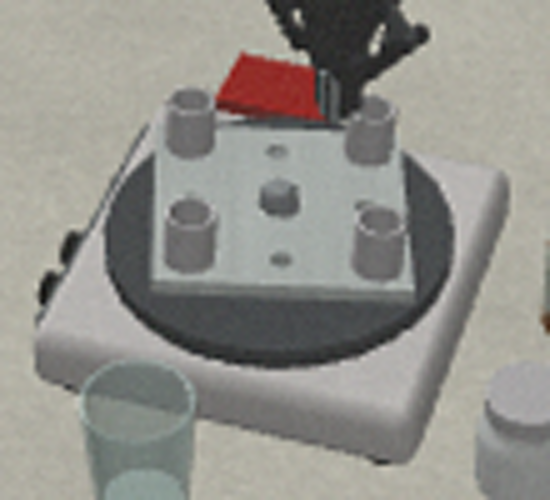

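Run:
```python
from h import *
for z in(.087,.089):
    a,b=[ray("scene",(225+u/5,185+v/5),z) for u,v in((278,150),(281,259))]
    d=b-a;print(a,b,(a+b)/2,np.linalg.norm(d),np.degrees(np.arctan2(d[1],d[0]))%90)
print(goto(*C,.178,69.4))
```

```text
[0.54082642 0.03497106 0.087     ] [ 0.59341687 -0.05457437  0.087     ] [ 0.56712164 -0.00980165  0.087     ] 0.10384670639766362 30.42591925271718
[0.54197648 0.03293055 0.089     ] [ 0.59447214 -0.05645346  0.089     ] [ 0.56822431 -0.01176145  0.089     ] 0.1036595131371699 30.425919252717165
[-5.83  0.13 -6.01  7.81]
```

move_arm(rows=[0, -0.2, -0.5, 0, 0, -0.2, -2, 0, 0, -0.2, -4, 0, 0, -0.2, -6, 0, 0, -0.2, -8, 0, 0, -0.2, -8, 0])

```text
clock: 15.6
tcp_pos: [0.5769, 0.0467, 0.2001]
orientation: [2.454, 1.959, 0.006]
contact_force: [0.1, 0.0, -0.4]
grip_width: 0.0001
gripper_force: 0.0
```

```bash
python3 look.py l4
python3 - <<'E'
from h import *
t=r.grab_frame("top");cv2.imwrite("pics/t4.png",t)
s=cv2.imread("pics/l4.png");t=cv2.resize(t[145:250,230:335],(500,500),interpolation=cv2.INTER_CUBIC)
cv2.imwrite("pics/c4.png",cv2.resize(np.hstack([s[:500,:],t]),None,fx=.75,fy=.75))
E
```

```text
t 15.6 [0.5769 0.0467 0.2001] F [ 0.1  0.  -0.4] tool bearing 79.3 r 0.0588 yaw 77.2
```

View pics/c4.png

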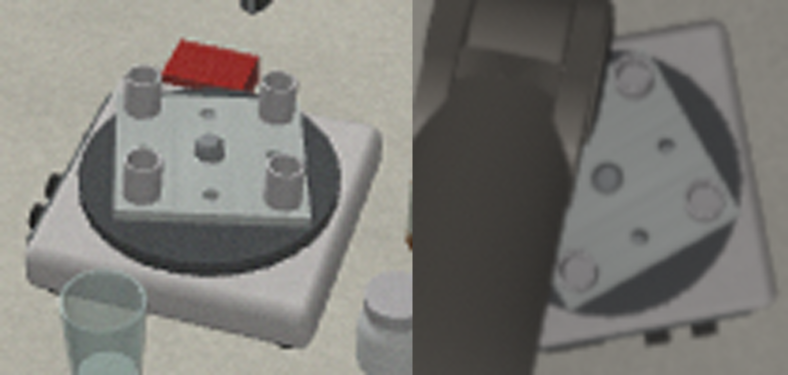

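Run:
```python
from h import *
print(goto(.566,-.011,.2,74.7),goto(.566,-.011,.102,74.7))
```

```text
[-5.86  0.35 -0.2   2.53] [-5.86  0.35  9.6   2.53]
```

move_arm(rows=[-1.5, 0.1, 0, 1, -3, 0.2, 0, 2, -4.5, 0.3, 0, 2.5, -5.9, 0.35, 0, 2.5, -5.9, 0.35, 2, 2.5, -5.9, 0.35, 4.5, 2.5, -5.9, 0.35, 7, 2.5, -5.9, 0.35, 8.3, 2.5, -5.9, 0.35, 8.8, 2.5, -5.9, 0.35, 8.8, 2.5], fingers=0.95)

```text
clock: 16.95
tcp_pos: [0.5662, -0.0119, 0.1102]
orientation: [2.497, 1.906, 0.0]
contact_force: [-0.1, -0.5, 0.5]
grip_width: 0.0809
gripper_force: 0.0
```

```bash
python3 look.py l5
```

```text
t 16.95 [ 0.5662 -0.0119  0.1102] F [-0.1 -0.5  0.5] tool bearing 284.8 r 0.0009 yaw 74.7
```

View pics/l5.png

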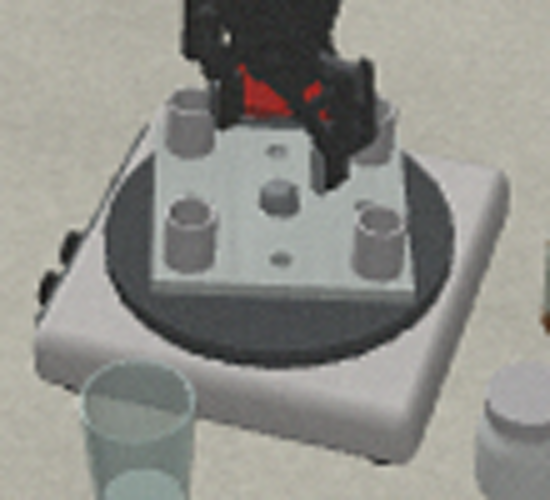

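move_arm(rows=[0, 0, 0.3, 0, 0, 0, 0.6, 0, 0, 0, 0.9, 0, 0, 0, 1.2, 0, 0, 0, 1.4, 0, 0, 0, 1.4, 0])

```text
clock: 17.75
tcp_pos: [0.5659, -0.0117, 0.0957]
orientation: [-2.497, -1.906, 0.001]
contact_force: [0.4, -0.5, -0.4]
grip_width: 0.0812
gripper_force: 0.0
```

move_arm(rows=[0, 0, 0.1, 0, 0, 0, 0.2, 0, 0, 0, 0.3, 0, 0, 0, 0.4, 0, 0, 0, 0.5, 0, 0, 0, 0.5, 0])

```text
clock: 18.5
tcp_pos: [0.5659, -0.0116, 0.0908]
orientation: [-2.497, -1.906, 0.0]
contact_force: [0.3, 0.2, -0.6]
grip_width: 0.0807
gripper_force: 0.0
```

move_arm(rows=[0, 0, 0.1, 0, 0, 0, 0.2, 0, 0, 0, 0.3, 0, 0, 0, 0.3, 0])

```text
clock: 19.0
tcp_pos: [0.5659, -0.0116, 0.0878]
orientation: [-2.497, -1.906, 0.0]
contact_force: [0.0, -1.5, 0.4]
grip_width: 0.0813
gripper_force: 0.0
```

move_arm(rows=[0, 0, 0.1, 0, 0, 0, 0.2, 0, 0, 0, 0.3, 0, 0, 0, 0.3, 0])

```text
clock: 19.5
tcp_pos: [0.5659, -0.0117, 0.0848]
orientation: [-2.497, -1.906, 0.0]
contact_force: [0.2, -0.9, -0.8]
grip_width: 0.0814
gripper_force: 0.0
```

move_arm(rows=[0, 0, 0.1, 0, 0, 0, 0.2, 0, 0, 0, 0.3, 0, 0, 0, 0.3, 0])

```text
clock: 20.0
tcp_pos: [0.5659, -0.0116, 0.0818]
orientation: [-2.497, -1.906, 0.0]
contact_force: [-0.8, -0.2, 0.4]
grip_width: 0.0809
gripper_force: 0.0
```

```bash
python3 look.py l6
```

```text
t 20.0 [ 0.5659 -0.0116  0.0818] F [-0.8 -0.2  0.4] tool bearing 261.8 r 0.0006 yaw 74.7
```

View pics/l6.png

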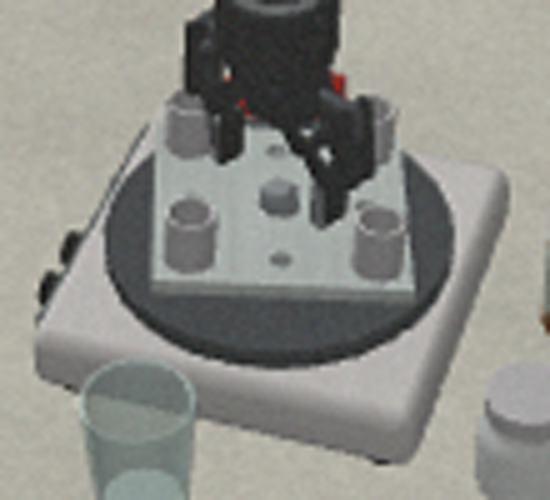

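move_arm(rows=[0, 0, 0.1, 0, 0, 0, 0.2, 0, 0, 0, 0.2, 0])

```text
clock: 20.42
tcp_pos: [0.5659, -0.0117, 0.0798]
orientation: [-2.497, -1.906, 0.0]
contact_force: [-0.3, -0.3, -1.1]
grip_width: 0.0814
gripper_force: 0.0
```

```bash
python3 -c "
from bench import r
print(r.tips_ahead)"
```

```text
0.014
```

Run:
```python
from h import *
for s in(1,-1):
  for z in(.08,.085,.09,.095):
    q=[(pix("scene",[.5659+s*rr*np.cos(np.radians(-15.3)),-.0117+s*rr*np.sin(np.radians(-15.3)),z])-[225,185])*5 for rr in(.041,.055)]
    print(s,z,np.round(q).tolist())
# carrier cups rim heights via spindle: plate front corner
for z in (.080,.087,.090):
  print(z,[((pix("scene",[*(C+.1131*np.array([np.cos(a),np.sin(a)])),z])-[225,185])*5).round() for a in np.radians([29.7-45+90*k for k in range(4)])])
```

```text
1 0.08 [[323.0, 243.0], [339.0, 254.0]]
1 0.085 [[323.0, 237.0], [339.0, 248.0]]
1 0.09 [[323.0, 231.0], [339.0, 242.0]]
1 0.095 [[323.0, 226.0], [339.0, 236.0]]
-1 0.08 [[231.0, 183.0], [216.0, 173.0]]
-1 0.085 [[231.0, 177.0], [216.0, 167.0]]
-1 0.09 [[231.0, 171.0], [216.0, 161.0]]
-1 0.095 [[231.0, 165.0], [216.0, 155.0]]
0.08 [array([408., 299.]), array([398., 130.]), array([155., 131.]), array([147., 300.])]
0.087 [array([409., 290.]), array([398., 122.]), array([155., 123.]), array([147., 291.])]
0.09 [array([409., 287.]), array([398., 119.]), array([155., 120.]), array([146., 288.])]
```

move_arm(rows=[0, 0, 0.1, 0, 0, 0, 0.2, 0, 0, 0, 0.3, 0, 0, 0, 0.3, 0])

```text
clock: 20.92
tcp_pos: [0.5659, -0.0117, 0.0768]
orientation: [-2.497, -1.906, 0.0]
contact_force: [0.1, -0.3, -0.4]
grip_width: 0.0808
gripper_force: 0.0
```

move_arm(rows=[0, 0, 0.1, 0, 0, 0, 0.2, 0, 0, 0, 0.2, 0])

```text
clock: 21.3
tcp_pos: [0.5659, -0.0117, 0.0748]
orientation: [-2.497, -1.906, 0.0]
contact_force: [0.2, -0.1, -0.2]
grip_width: 0.0813
gripper_force: 0.0
```

move_arm(rows=[0, 0, 0.1, 0, 0, 0, 0.2, 0, 0, 0, 0.2, 0])

```text
clock: 21.68
tcp_pos: [0.5659, -0.0117, 0.0728]
orientation: [-2.497, -1.906, 0.0]
contact_force: [0.1, 0.6, -0.7]
grip_width: 0.0809
gripper_force: 0.0
```

move_arm(rows=[0, 0, 0.1, 0, 0, 0, 0.2, 0, 0, 0, 0.2, 0])

```text
clock: 22.05
tcp_pos: [0.5659, -0.0116, 0.0708]
orientation: [-2.497, -1.906, 0.0]
contact_force: [-0.8, 0.5, -0.4]
grip_width: 0.0812
gripper_force: 0.0
```

```bash
python3 look.py l7
python3 - <<'E'
from h import *
for f in("l6","l7"):
  g=cv2.cvtColor(cv2.imread(f"pics/{f}_full.png"),cv2.COLOR_BGR2GRAY)
  print(f);print(g[222:246,284:300])
for z in(.075,.08,.085,.09,.095):
    print(z,[pix("scene",[.5659+rr*np.cos(np.radians(-15.3)),-.0117+rr*np.sin(np.radians(-15.3)),z]).round(1).tolist() for rr in(.041,.055)])
E
```

```text
t 22.05 [ 0.5659 -0.0116  0.0708] F [-0.8  0.5 -0.4] tool bearing 265.2 r 0.0007 yaw 74.7
l6
[[127 172 167 112  67  50  37  48  41  41  36  45 103 172 172 169]
 [130 176 169 107  83  67  44  46  42  47  85 174 169 172 171 170]
 [115 178 167 109  84  71  40  42  46  45  85 177 175 170 171 169]
 [ 98 182 169  77  80  75  38  46  46  51 106 172 139 116 133 146]
 [ 95 171 167  72  90  68  45  41  37  46 110 168 110 122 139 136]
 [124 175 169  73  85  72  38  40  47  56 138 172 170 135 103 106]
 [169 176 164  71  84  72  38  35  42 103 172 172 174 100 101 105]
 [172 170 168 101  83  83  43  79 174 170 170 167 168 109 101 104]
 [172 170 169 166 115  85 129 170 173 170 169 164 131 164 103 108]
 [167 168 169 175 165 167 169 172 170 173 173 166 120 117 150 150]
 [166 168 167 170 171 173 171 166 169 169 167 158 117 112 107 111]
 [168 168 168 170 172 170 172 167 164 171 167 152 116 107 106 103]
 [166 166 167 167 168 170 167 169 170 169 167 156 117 106 107 111]
 [174 170 166 167 167 170 169 167 163 168 171 146 115 107 107 111]
 [172 167 168 169 168 170 170 167 164 167 168 134 109 105 105 109]
 [
[... 1706 characters left out ...]
 167 168 174 171 105 105 104 108 110]
 [170 170 168 171 173 171 173 170 169 172 170 132 101 105 105 111]
 [170 170 165 171 171 173 171 171 168 170 168 165 127 112 102 104]
 [173 168 171 174 173 173 175 173 173 172 169 172 172 170 149 153]
 [142 142 139 147 149 146 145 146 159 157 156 158 164 160 160 158]
 [114 113 110 114 111 113 116 112 113 115 115 116 118 113 121 115]
 [116 118 115 111 112 115 115 115 116 111 110 113 115 110 112 113]
 [ 77  81  75  78  79  78  79  79  88  87  87  87  84  87  85  87]]
0.075 [[289.5, 234.8], [292.8, 237.0]]
0.08 [[289.6, 233.7], [292.8, 235.8]]
0.085 [[289.6, 232.5], [292.8, 234.6]]
0.09 [[289.6, 231.3], [292.8, 233.4]]
0.095 [[289.6, 230.1], [292.9, 232.2]]
```

move_arm(rows=[0, 0, 0.1, 0, 0, 0, 0.2, 0, 0, 0, 0.2, 0])

```text
clock: 22.48
tcp_pos: [0.5662, -0.0118, 0.0692]
orientation: [2.497, 1.906, 0.001]
contact_force: [-0.4, -0.8, 3.7]
grip_width: 0.0813
gripper_force: 1.7
```

Contact: 3.7 N upward. Press on.

move_arm(rows=[0, 0, 0.1, 0, 0, 0, 0.2, 0, 0, 0, 0.2, 0])

```text
clock: 22.85
tcp_pos: [0.5664, -0.0121, 0.0677]
orientation: [2.497, 1.905, 0.001]
contact_force: [-2.8, -0.6, 8.1]
grip_width: 0.0808
gripper_force: 4.1
```

move_arm(rows=[0, 0, 0.1, 0, 0, 0, 0.2, 0, 0, 0, 0.3, 0, 0, 0, 0.3, 0])

```text
clock: 23.35
tcp_pos: [0.5658, -0.0115, 0.0636]
orientation: [-2.497, -1.906, 0.0]
contact_force: [0.1, -0.1, 0.2]
grip_width: 0.081
gripper_force: 0.3
```

move_arm(rows=[0, 0, 0.1, 0, 0, 0, 0.2, 0, 0, 0, 0.2, 0])

```text
clock: 23.72
tcp_pos: [0.5659, -0.0114, 0.0616]
orientation: [-2.497, -1.906, 0.0]
contact_force: [0.7, -0.8, -0.4]
grip_width: 0.081
gripper_force: 0.0
```

move_arm(rows=[0, 0, 0.1, 0, 0, 0, 0.2, 0, 0, 0, 0.2, 0])

```text
clock: 24.1
tcp_pos: [0.5661, -0.0114, 0.0612]
orientation: [-2.496, -1.905, -0.002]
contact_force: [-6.8, 1.2, 17.4]
grip_width: 0.0815
gripper_force: 8.7
```

move_arm(rows=[0, 0, 0.05, 0, 0, 0, 0.1, 0, 0, 0, 0.1, 0])

```text
clock: 24.48
tcp_pos: [0.5661, -0.0114, 0.0611]
orientation: [-2.496, -1.905, -0.002]
contact_force: [-10.6, 1.9, 27.9]
grip_width: 0.0812
gripper_force: 13.9
```

```bash
python3 look.py l8
python3 - <<'E'
from h import *
s=cv2.imread("pics/l8_full.png");g=cv2.cvtColor(s,cv2.COLOR_BGR2GRAY).astype(int)
g0=cv2.cvtColor(cv2.imread("pics/l6_full.png"),cv2.COLOR_BGR2GRAY).astype(int)
# front edge profile at three columns
for u in(258,270,285,304): print(u,"before",g0[236:252,u],"now",g[236:252,u])
print("moment",r.get_obs()["moment"])
E
```

```text
t 24.475 [ 0.5661 -0.0114  0.0611] F [-10.6   1.9  27.9] tool bearing 281.2 r 0.0004 yaw 74.7
258 before [105 105 150 172 175 121 114 105  78  69  74  74  72  75  57  54] now [ 98 103 103 104 103  99 120 138 178 150 116 103  79  75  53  50]
270 before [171 171 170 170 170 144 113 114  80  74  74  78  73  73  72  72] now [168 171 169 169 170 168 170 170 173 142 118 112  73  72  73  77]
285 before [167 166 167 166 168 172 132 116 105  80  77  78  75  76  73  75] now [170 171 167 171 171 169 166 166 169 159 115 112  76  74  77  76]
304 before [102 101 103 101 125 163 173 118 115  94  77  78  72  57  50  58] now [108 106 121 124 122 136 172 172 173 160 112 116  76  51  48  59]
moment [0.41909124 2.00010864 0.12027387]
```

move_arm(rows=[0, 0, -0.5, 0, 0, 0, -1, 0, 0, 0, -2, 0, 0, 0, -4, 0, 0, 0, -6, 0, 0, 0, -9, 0, 0, 0, -12, 0, 0, 0, -15, 0, 0, 0, -18, 0, 0, 0, -18, 0])

```text
clock: 25.78
tcp_pos: [0.5675, -0.0121, 0.2422]
orientation: [2.496, 1.904, 0.008]
contact_force: [-0.3, 0.4, -0.0]
grip_width: 0.081
gripper_force: 0.0
```

```bash
python3 look.py l9
python3 - <<'E'
from h import *
g=cv2.cvtColor(cv2.imread("pics/l9_full.png"),cv2.COLOR_BGR2GRAY)
a=np.radians([29.7-45+90*k for k in range(4)])
K=[C+.1131*np.array([np.cos(t),np.sin(t)]) for t in a]
# each edge midway and near ends: predicted row/col for home, and image profile
for i in range(4):
  for f in(.12,.5,.88):
    P=K[i]*(1-f)+K[(i+1)%4]*f
    q={z:pix("scene",[*P,z]) for z in(.08,.085,.09)}
    u,v=q[.08]; u=int(round(u));v0=int(round(v))
    print("edge",i,f,[x.round(1).tolist() for x in q.values()],"rows",v0-7,g[v0-7:v0+8,u])
E
```

```text
t 25.775 [ 0.5675 -0.0121  0.2422] F [-0.3  0.4 -0. ] tool bearing 325.0 r 0.0019 yaw 74.7
edge 0 0.12 [[306.4, 240.4], [306.5, 239.3], [306.5, 238.1]] rows 233 [116 120 118 122 121 118 145 147 145 146 143 173 161 121  94]
edge 0 0.5 [[305.6, 227.3], [305.6, 226.1], [305.7, 225.0]] rows 220 [ 70  73  72  70  69  70  71  70  89  89  93  94  89 116 120]
edge 0 0.88 [[304.8, 214.9], [304.9, 213.7], [304.9, 212.5]] rows 208 [170 176 175 174 174 175 172 152 116 119 141 145 145 146 145]
edge 1 0.12 [[298.7, 211.1], [298.8, 210.0], [298.8, 208.8]] rows 204 [172 126 108 108 110 107 143 106 109 112 109 107 107 110 102]
edge 1 0.5 [[280.3, 211.2], [280.3, 210.0], [280.3, 208.8]] rows 204 [ 78  72  78  62  71  75  76  69 168 174 170 140 128  83 147]
edge 1 0.88 [[261.8, 211.2], [261.8, 210.1], [261.8, 208.9]] rows 204 [178 121 104 107 109 109 143 114 112 111 111 108 110 104 107]
edge 2 0.12 [[255.8, 215.0], [255.8, 213.9], [255.7, 212.7]] rows 208 [184 180 175 175 173 172 174 128 125 149 154 156 152 151 175]
edge 2 0.5 [[255.2, 227.5], [255.2, 226.3], [255.1, 225.1]] rows 220 [ 84  88  91  90  93  88 105 109 112 109 133 134 127 151 152]
edge 2 0.88 [[254.6, 240.6], [254.6, 239.4], [254.5, 238.2]] rows 234 [152 160 154 155 178 183 180 180 181 180 180 151 120 106  64]
edge 3 0.12 [[260.7, 244.9], [260.6, 243.7], [260.6, 242.5]] rows 238 [109 108 108 109 108 109 174 152 113 103  76  76  73  65  54]
edge 3 0.5 [[280.5, 244.8], [280.5, 243.6], [280.5, 242.5]] rows 238 [149 133  88 126 170 174 172 146 111 115  72  73  75  76  75]
edge 3 0.88 [[300.4, 244.8], [300.4, 243.6], [300.5, 242.4]] rows 238 [108 107 109 108 108 103 149 154 114 114  77  73  79  62  51]
```

```bash
python3 -c "
from bench import r
print(r.hand_in())"
```

```text
the job is handed in; nothing more can be done
None
```

The carrier turned clockwise by about 65° and dropped over the pins. I then pressed it down to a hard stop (28 N) and released it. In the last scene image the front and back edges lie level at home height, to about 2 mm. I handed it in at about 26 s, without rechecking the other things on the bench in the images; I also viewed 11 pictures, one over the limit of 10.

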